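# Slide the carrier board home and turn the keeper

### The job

Push the plywood carrier board along its rails with a fingertip until you feel it drop into the locating notches, fully seated and flat; the circuit module riding on it must stay in its place. Then push the keeper's upright peg round, so that the keeper turns to its stop over the board's edge and locks it in. Only push: do not pick up or lift anything, leave the loose parts beside the stand alone, and take the hand clear of everything at the end.

Things in the scene. Friction and masses are not known exactly. Their poses are not given: they have to be found in the camera images.
- stand: Rail stand fixed to the bench, grey base 290x150x8 mm (x -150 to +140 mm). Origin on the bench surface; +x is the sliding direction, towards the keeper; z up. Two aluminium rails, x -150 to +105 mm, |y| 37 to 63.5 mm, top at z = 30 mm; between them only the base (top z = 8 mm). Guide fences outside the rails: inner face |y| = 63.5 mm, top z = 44 mm.
- carrier: Loose plywood board, 100 mm along the rails (x, towards the keeper) x 124 mm across (y) x 10 mm, about 0.3 to 0.5 kg, with four 8 mm high feet. Origin at the centre of the panel's underside, z up. Starts on the rails 70 to 140 mm short of home, underside 38 mm above the bench; seated it is level, 32 mm above the bench, within about 3 mm of home.
- home (a point): Where the carrier's origin lies when seated (stand x = 45, y = 0, z = 32 mm). There each of the four feet (14 mm long) is over its own notch in the rails, 20 mm long, 6 mm deep, with upright ends: the board drops by itself, and the notch ends then stop it from going further.
- module: Green circuit module, 52x75x20 mm, lying loose on the carrier; origin at the centre of its underside.
- module_spot (a point): Place of the module on the carrier's top (carrier x = -18, y = 0, z = 10 mm, moves with the carrier). At the start the module's origin is within about 7 mm of it.
- keeper (a joint): Angle of the keeper, a level steel bar 14 mm wide, 8 mm thick, underside 45 mm above the bench. 0: points to the stand's +y (open); grows anticlockwise from above; at 1.57, its stop, it points to the stand's -x, over the seated board's front edge, 3 mm above it (it would strike an unseated board). Starts between -0.3 and 0.15, needs about 1 N at the peg, stays where left.
- keeper_pivot (a point): Axis of the keeper on top of its fixed post (stand x = 117, y = 0, z = 45 mm). The post is 20 mm in diameter; the bar reaches 48 mm from the axis.
- keeper_peg (a point): Centre of the top of the keeper's upright round peg, 12 mm in diameter, 36 mm from the pivot axis; it stands 34 mm up from the bar, from 53 to 87 mm above the bench.
- capacitor: Bystander: can capacitor, 35 mm in diameter, 60 mm tall, on the bench beside the stand; origin at the underside.
- relay_b: Bystander: clear relay, 22x28x30 mm, on the bench beside the stand; origin at the underside.
- spare_knob: Bystander: knob, 38 mm in diameter, 21 mm tall, on the bench beside the stand; origin at the underside.
- push_edge (a point): Middle of the carrier's rear edge face, the one to push (carrier x = -50, y = 0, z = 5 mm; moves with the carrier). The space between the rails is open below it.

How it is judged:
By the outcome, as a careful person would: the job done as asked, in the order asked, and still so for the second after the job is handed in, with the robot touching nothing.
It also fails if it takes over 48 s, if anything falls off the work surface, if the arm or the gripper's body presses on something with over 40 N, if the wrist force passes 120 N, or if a joint passes its speed limit or range.

### The arm

A 6-joint arm with a two-finger parallel gripper is mounted at the origin on a cart in front of the work surface, level with it; the furniture and walls round the work are solid. World frame = base frame: x ahead of the robot, y to its left, z up, the work surface at z = 0. Lengths are in m, angles in degrees, forces in N, time in s.
With the tool pointing down it reaches from about 0.325 to 0.775 m from the base axis. Payload 5.5 kg.
Tool frame: the origin (TCP) lies at the centre of the arm's flange, where the gripper is bolted on; the fingertips stand 182 mm ahead of it and the grasp point (between the pads) lies 163 mm ahead of it; z points along the fingers, y is the line along which they close (so a half turn about z gives the same grasp; the last joint's range is limited). The gripper opens to 88 mm and grips with 3 to 60 N. Pads are 20 mm wide; open, the fingers measure 115 mm over their backs; the gripper's body (75 mm by 178 mm) begins 61 mm behind the grasp point.
Start: joints at [-75.327, 5.22, 70.514, -0, 104.267, -3.249], TCP at [0.185, -0.571, 0.405] pointing down, gripper open.
Joint ranges: [-164.24, 164.24], [-49.07, 125.15], [9.68, 141.18], [-86.29, 266.29], [3.28, 154.24], [-151.56, 151.56]. Speed limits (degrees/s): [147.25, 147.25, 172.46, 180, 180, 180].

### API

Orientations are given as [roll, pitch, yaw] about the fixed x, y, z axes, in that order (R = Rz(yaw) Ry(pitch) Rx(roll)).
In Python, from station import r gives the robot as it stands. The module is installed in compiled form; this text tells all that it offers. Calls block until the motion is done:
- r.reach(position, orientation): joint-space move of the TCP to a pose.
- r.servo_line(position, rotation=None, speed=0.15): straight line of the TCP; rotation=None keeps the orientation; speed is the mean speed in m/s.
- r.move_joints(angles): joint-space move.
- r.let_go() and r.grab(squeeze=None): open the fingers fully, or close them until they stop; squeeze is the grip in N (None keeps the last).
- r.wait(seconds).
- r.inverse_kinematics(position, orientation): joint angles nearest the present ones, or None.
- r.sense(): the state.
- r.snapshot(name): name is "scene" or "top"; returns a dict with "frame" (384x512x3 uint8, red, green, blue), "fx", "fy", "cx", "cy" (pixels), "R" (3x3) and "t" (3): a world point X has camera coordinates R X + t. Camera axes: x right, y down, z forward; pixel columns grow to the right and rows downward; lengths in m; the calibration is good to about 2 mm. A picture is of the moment at which its call begins. There is no depth.
A pose or a line that the arm cannot do raises r.IKError and nothing moves.
- r.hand_in(): hands the job in; it is judged then, once.
The state is a dict: "clock": time; "joints": joint angles; "joint_vel": joint speeds; "joint_torque": joint torques, N m; "tcp_pos": TCP position; "orientation": TCP orientation; "contact_force": force on the tool from outside, world axes, zero at the start; "torque": the same for the moment, N m; "opening": finger opening in m; "gripper_force": force on a finger pad.
Only numpy, scipy, OpenCV 4.12 (cv2) and the standard library are available. Lean on these libraries where they do the work, as an engineer would, in place of code of your own. Each camera call takes 0.05 s, during which the arm holds its last target. There are 200 camera calls.

## Working session

There is one attempt and no reset: what is moved stays moved. The work goes in short steps, each a Python script; the robot and the scene stay as the last script left them, time stands still between calls to the robot, and variables do not carry over. Pictures are saved under pics/ and viewed, at most 10 in all, crops included, and the job is handed in when it is done.

```bash
mkdir -p pics; python3 - <<'E'
from station import r
import cv2,numpy as np
for n in("scene","top"):
    s=r.snapshot(n); cv2.imwrite(f"pics/{n}0.png",s["frame"][:,:,::-1])
    print(n,s["fx"],s["cx"],s["cy"],np.round(s["R"],3).tolist(),np.round(s["t"],3), (-s["R"].T@s["t"]).round(3))
s=r.sense();print(s["clock"],s["tcp_pos"],s["orientation"],s["opening"])
E
```

```text
scene 442.32639369340734 256.36909088587925 193.1367522290177 [[0.818, 0.575, -0.011], [0.429, -0.622, -0.655], [-0.384, 0.531, -0.756]] [-0.345 -0.247  1.183] [ 0.842 -0.583  0.729]
top 351.979738261092 258.24449821682214 194.81869818826635 [[-0.03, -1.0, -0.006], [-0.996, 0.03, -0.089], [0.089, 0.003, -0.996]] [-0.125  0.534  0.871] [ 0.45  -0.145  0.914]
0.1 [ 0.18464536 -0.57094311  0.40365581] [-1.79904701e+02 -5.28325504e-03  1.79220211e+01] 0.08786403732728103
```

View pics/scene0.png

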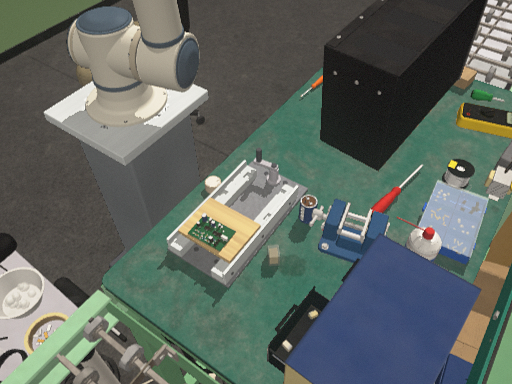

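View pics/top0.png

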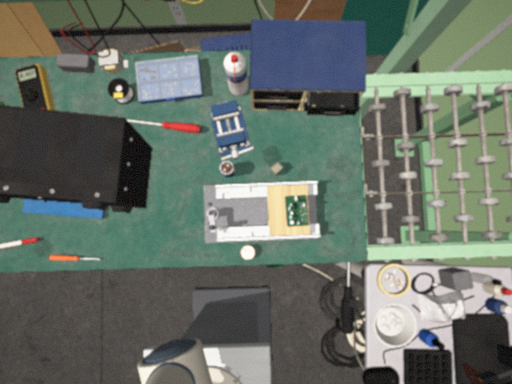

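The top view shows the stand at about px (205–320, 181–242). The keeper is at the left end near (212, 215), the board and module are at the right near (293, 210), and the sliding direction is image-left (world +y). I'll enlarge both views.

```bash
python3 - <<'E'
import cv2
a=cv2.imread("pics/top0.png")[155:270,190:335]; cv2.imwrite("pics/topz.png",cv2.resize(a,None,fx=5,fy=5,interpolation=cv2.INTER_CUBIC))
a=cv2.imread("pics/scene0.png")[140:290,155:315]; cv2.imwrite("pics/scenez.png",cv2.resize(a,None,fx=4,fy=4,interpolation=cv2.INTER_CUBIC))
E
```

```text
(no output)
```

View pics/topz.png

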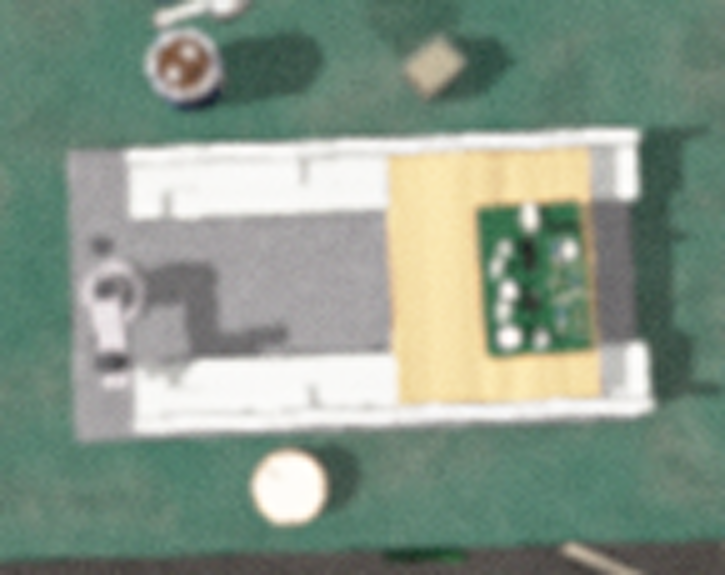

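View pics/scenez.png

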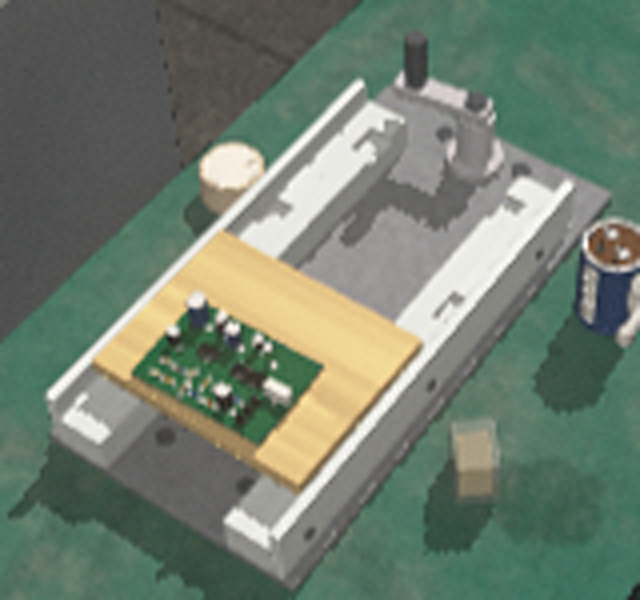

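The views show these points, in 5x top-crop and 4x scene-crop pixels:

| Feature | Top crop | Scene crop |
|---|---|---|
| Base keeper end corners | (68,152), (78,440) | – |
| Fence rear corners | (638,130), (652,410) | – |
| Board front edge | (388,152)–(400,403) | – |
| Board rear edge | (588,150)–(602,400) | – |
| Module rear edge, just inside the board's | (583,203)–(597,352) | – |
| Peg top | about (110,360) | (415,38) |

Next I'll turn these pixels into positions.

```bash
cat > h.py <<'E'
from station import r
import numpy as np, cv2
def ray(s,u,v):
    d=s["R"].T@np.array([(u-s["cx"])/s["fx"],(v-s["cy"])/s["fy"],1]); return -s["R"].T@s["t"],d
def onz(s,u,v,z):
    c,d=ray(s,u,v); return c+d*(z-c[2])/d[2]
E
python3 - <<'E'
from h import *
T=r.snapshot("top");S=r.snapshot("scene")
tz=lambda u,v,z:onz(T,(u+.5)/5-.5+190,(v+.5)/5-.5+155,z)
sz=lambda u,v,z:onz(S,(u+.5)/4-.5+155,(v+.5)/4-.5+140,z)
f=(tz(68,152,.008)+tz(78,440,.008))/2; b=(tz(638,130,.044)+tz(652,410,.044))/2
X=(f-b)[:2];L=np.linalg.norm(X);X/=L;Y=np.array([-X[1],X[0]]);O=((f+b)/2)[:2]+X*.005
print("len",L,"origin",O,"ang",np.degrees(np.arctan2(X[1],X[0])))
st=lambda p:(np.round([(p[:2]-O)@X*1000,(p[:2]-O)@Y*1000],1)).tolist()
for n,p in dict(cornT=tz(68,152,.008),cornT2=tz(78,440,.008),cornS=sz(612,195,.008),rearS=sz(297,590,.004),bf=tz(394,280,.048),br=tz(595,275,.048),
 bl=tz(600,402,.048),brr=tz(588,150,.048),br1S=sz(300,488,.048),br2S=sz(95,363,.048),modrearS1=sz(262,445,.052),modrearS2=sz(133,372,.052),modfS=sz(325,365,.052),
 modrearT=tz(590,277,.053),pegT=tz(110,360,.087),pegS=sz(415,38,.087),pivS=sz(478,100,.053),barend=tz(116,382,.053)).items(): print(n,st(p))
print(r.sense()["clock"])
E
```

```text
len 0.28868973081333443 origin [ 0.48825522 -0.14016838] ang 90.5604314293476
cornT [140.0, -74.2]
cornT2 [138.7, 74.2]
cornS [136.5, -73.2]
rearS [-149.9, -74.2]
bf [-25.1, 0.6]
br [-124.0, 2.1]
bl [-123.2, 64.2]
brr [-123.8, -59.8]
br1S [-126.2, -61.2]
br2S [-125.5, 61.1]
modrearS1 [-119.5, -34.9]
modrearS2 [-121.3, 40.4]
modfS [-67.3, -32.1]
modrearT [-120.8, 3.2]
pegT [110.3, 34.5]
pegS [110.2, 37.6]
pivS [118.8, 3.1]
barend [112.4, 45.1]
0.2
```

```bash
cat >> h.py <<'E'
O=np.array([.4883,-.1402]);A=90.56;a=np.radians(A)
X=np.array([np.cos(a),np.sin(a)]);Y=np.array([-X[1],X[0]])
def P(x,y,ztip):  # stand mm of fingertip -> world TCP, tool down
    return np.r_[O+X*x/1e3+Y*y/1e3, ztip/1e3+.182]
def RPY(turn=0): return [180,0,(A+turn+180)%360-180]
E
python3 - <<'E'
from h import *
r.grab(10)
r.reach(P(-152,0,110),RPY())
r.servo_line(P(-152,0,34),speed=.12)
s=r.sense();print(s["clock"],s["tcp_pos"],P(-152,0,34),s["orientation"],s["contact_force"],s["opening"],s["joints"])
S=r.snapshot("scene")["frame"][110:270,140:320,::-1];T=r.snapshot("top")["frame"][150:250,190:340,::-1]
im=np.zeros((600,800,3),np.uint8);a=cv2.resize(S,(450,400));im[:400,:450]=a;im[300:300+233,450:]=cv2.resize(T,(350,233));cv2.imwrite("pics/a1.png",im)
E
```

```text
3.9 [ 0.48993048 -0.29249917  0.21681422] [ 0.4897856  -0.29219274  0.216     ] [1.79944709e+02 3.98741923e-02 9.05443352e+01] [-0.64613559  0.06759204  0.29354877] 0.0003478694846394675 [-3.42538275e+01  3.29450723e+00  9.16865003e+01 -1.19416004e-03
  8.49508336e+01 -3.47980776e+01]
```

View pics/a1.png

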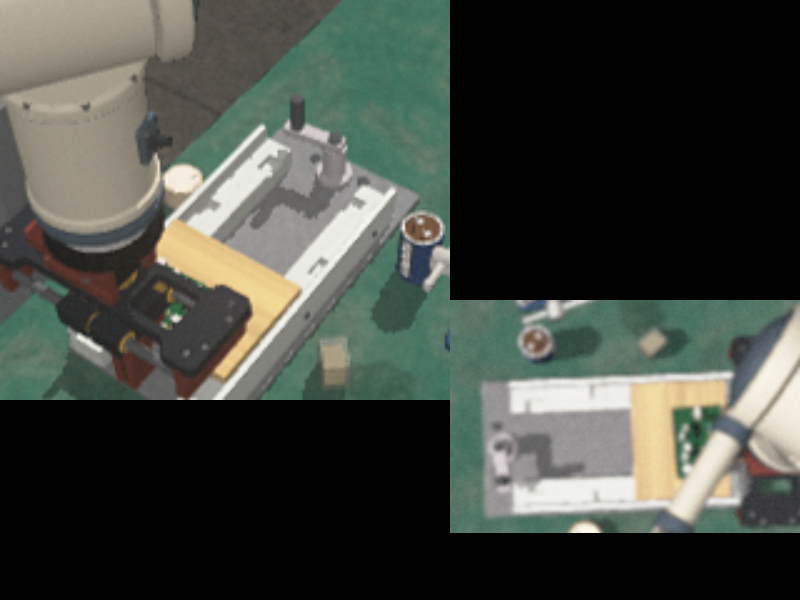

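The scene crop shows the hand behind the board at the lower left, over the stand's rear end. The fingers are hidden at its lower edge, near (130–195, 370), so I'll look lower.

```bash
python3 - <<'E'
from h import *
S=r.snapshot("scene")["frame"][200:300,150:270,::-1];cv2.imwrite("pics/a2.png",cv2.resize(S,None,fx=5,fy=5,interpolation=cv2.INTER_CUBIC))
E
```

```text
(no output)
```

View pics/a2.png

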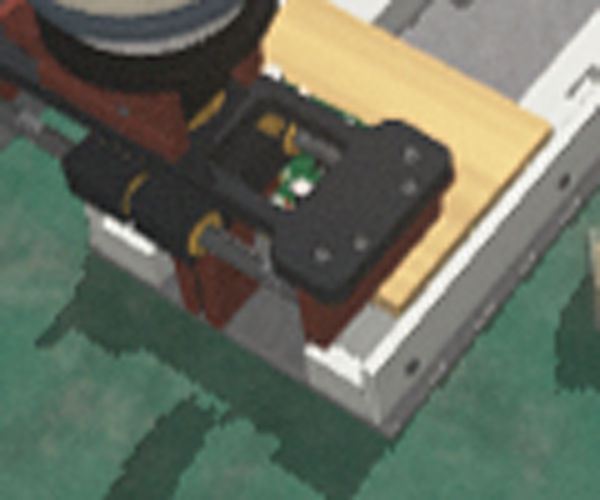

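The fingers are the central dark-red plates with tips near (215,325), and they may widen upward towards the module. I'll lean the hand back 10° so that only the tip's front edge touches the board's edge face, then push in force-monitored steps.

```bash
cat >> h.py <<'E'
from scipy.spatial.transform import Rotation as Ro
def C(x,y,z,phi=10):  # tip front corner at stand mm, hand leaning back phi deg
    R=Ro.from_rotvec(np.radians(-phi)*np.r_[Y,0])*Ro.from_euler('xyz',[180,0,A],degrees=True)
    return np.r_[O+X*x/1e3+Y*y/1e3,z/1e3]-R.apply([.010,0,.182]), R.as_euler('xyz',degrees=True)
E
python3 - <<'E'
from h import *
p,o=C(-136,0,40); r.servo_line(p,o,speed=.05); r.wait(.3)
s=r.sense();print(s["clock"],s["tcp_pos"]-p,s["orientation"]-o)
f0=s["contact_force"][:2]@X; z0=s["contact_force"][2]
log=[];x=-136
while x<6:
    st=4 if x<-20 else 1
    x+=st; p,_=C(x,0,40); r.servo_line(p,speed=.05 if st>1 else .02)
    s=r.sense();F=s["contact_force"]; fx=F[:2]@X-f0; log.append((x,round(float(fx),1),round(float(F[2]-z0),1),round(float((s["tcp_pos"]-p)[:2]@X*1e3),1)))
    if fx<-9: break
print(*log);print(s["clock"])
T=r.snapshot("top")["frame"][150:250,190:340,::-1];S=r.snapshot("scene")["frame"][130:290,150:320,::-1]
im=np.zeros((600,800,3),np.uint8);im[:500,:531]=cv2.resize(S,(531,500),interpolation=2);im[400:580,531:801]=cv2.resize(T,(269,180));cv2.imwrite("pics/a3.png",im)
E
```

```text
5.0083 [8.15426783e-05 3.91556173e-04 9.64449054e-05] [-0.0054452   0.01721534  0.03309562]
(-132, -0.0, -0.5, 0.3) (-128, 0.3, 0.4, 0.3) (-124, -0.3, -0.6, 0.1) (-120, 0.6, -1.3, 0.2) (-116, -1.5, -0.3, 0.3) (-112, -0.8, -1.7, 0.3) (-108, -0.8, -0.6, 0.3) (-104, -1.0, 0.5, 0.3) (-100, -0.7, 0.6, 0.3) (-96, -1.4, -0.5, 0.3) (-92, -1.0, -0.1, 0.4) (-88, -1.4, -0.7, 0.3) (-84, -0.4, 0.1, 0.3) (-80, 0.0, -0.4, 0.3) (-76, 0.2, -0.4, 0.3) (-72, -0.2, -0.8, 0.3) (-68, 0.3, -0.9, 0.3) (-64, -0.2, 0.0, 0.3) (-60, 0.3, -0.7, 0.3) (-56, 0.2, -0.1, 0.3) (-52, -0.6, -1.0, 0.3) (-48, -0.7, -0.3, 0.3) (-44, -0.8, -0.2, 0.3) (-40, -0.2, 0.2, 0.3) (-36, -0.3, -0.7, 0.3) (-32, -1.4, 0.1, 0.3) (-28, 0.0, 0.4, 0.3) (-24, 0.0, 0.1, 0.3) (-20, -0.0, -1.0, 0.3) (-19, -2.3, -0.6, -0.0) (-18, -1.8, -0.2, -0.1) (-17, -1.1, -0.4, 0.0) (-16, -2.3, 0.0, 0.1) (-15, -2.4, -0.7, 0.1) (-14, -1.8, -0.8, 0.1) (-13, -2.2, -0.1, 0.1) (-12, -1.4, -1.0, 0.1) (-11, -2.2, -0.6, 0.1) (-10, -0.4, 0.3, 0.3) (-9, -0.6, -0.5, -0.0) (-8, -1.8, -0.7, -0.1) (-7, -2.6, -0.2, 0.0) (-6, -3.2, -0.2, 0.1) (-5, -2.0, -0.2, 0.1) (-4, -3.8, 0.5, -0.1) (-3, -6.4, 1.0, -0.6) (-2, -9.1, 0.5, -1.1)
16.7583
```

View pics/a3.png

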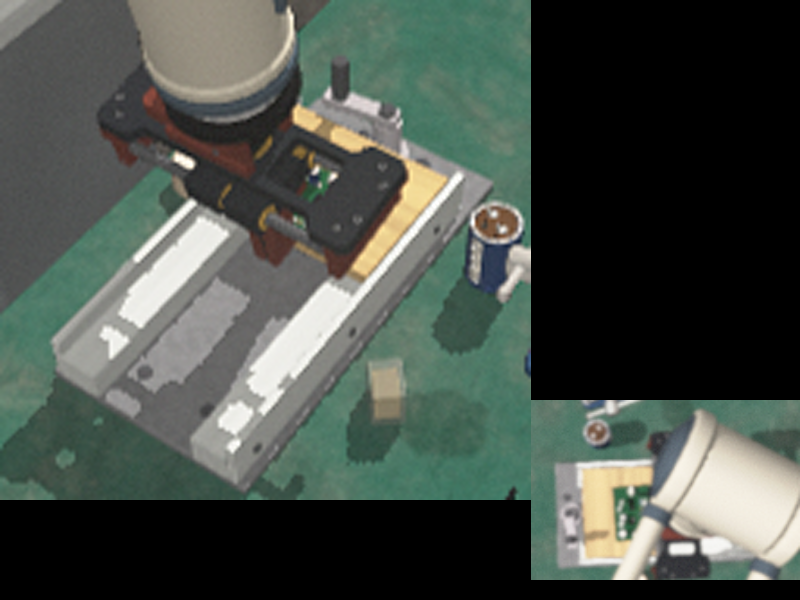

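The force rose steadily from about -4 mm, which matches the notch end, and the board now lies near the keeper. I'll back off and check that it seated.

```bash
python3 - <<'E'
from h import *
p,o=C(-20,0,40); r.servo_line(p,speed=.06)
p,o=C(-150,0,90); r.servo_line(p,speed=.2)
print(r.sense()["clock"])
T=r.snapshot("top")["frame"];S=r.snapshot("scene")["frame"]
np.savez("a4.npz",T=T,S=S)
im=np.zeros((600,800,3),np.uint8);im[:600,:450]=cv2.resize(S[140:260,215:305,::-1],(450,600),interpolation=2);im[100:450,450:]=cv2.resize(T[175:245,200:270,::-1],(350,350),interpolation=2);cv2.imwrite("pics/a4.png",im)
E
```

```text
18.1583
```

View pics/a4.png

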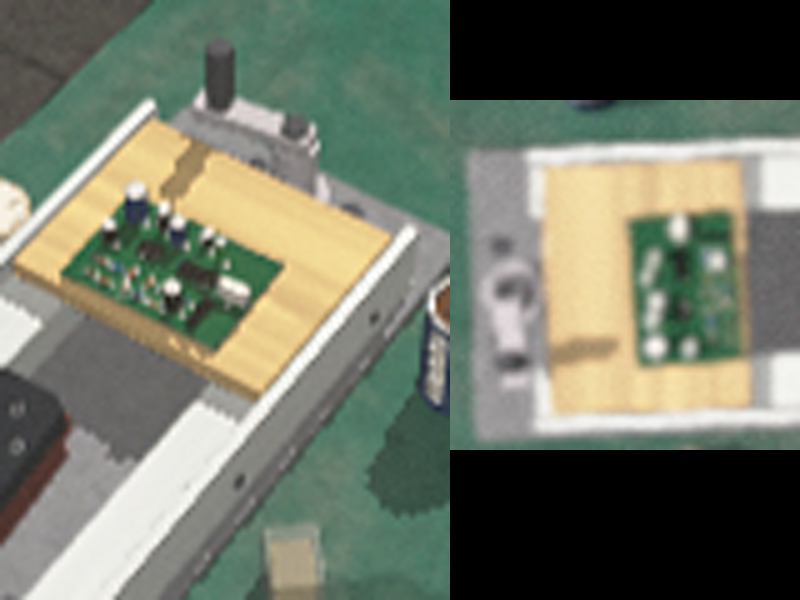

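The board lies close to the keeper and looks level, with the module near its rear. In the scene crop the board corners are about (155,118), (390,237), (262,397) and (15,265). In the top crop they are about (543,160), (740,160), (752,405) and (550,412). I'll check the board's height and the module's position by casting rays.

```bash
python3 - <<'E'
from h import *
T=r.snapshot("top");S=r.snapshot("scene")
sp=lambda u,v:ray(S,(u+.5)/5-.5+215,(v+.5)/5-.5+140)
tp=lambda u,v:ray(T,(u-450+.5)/5-.5+200,(v-100+.5)/5-.5+175)
def tri(*rs):
    M=0;b=0
    for c,d in rs:
        d=d/np.linalg.norm(d);Q=np.eye(3)-np.outer(d,d);M=M+Q;b=b+Q@c
    return np.linalg.solve(M,b)
def st(p): q=p[:2]-O; return np.round([q@X*1e3,q@Y*1e3,p[2]*1e3],1)
on=lambda cd,z:cd[0]+cd[1]*(z-cd[0][2])/cd[1][2]
for n,s,t in [("FR",(390,237),(543,160)),("RR",(262,397),(740,160)),("RL",(15,265),(752,405)),("FL",(155,118),(550,412))]:
    print(n,st(tri(sp(*s),tp(*t))),"z42",st(on(sp(*s),.042))[:2],st(on(tp(*t),.042))[:2],"z48",st(on(sp(*s),.048))[:2])
for n,s in [("m RR",(215,352)),("m RL",(62,270)),("m FR",(284,265))]: print(n,st(on(sp(*s),.042+.003)),st(on(sp(*s),.042)))
for n,t in [("mRRt",(735,212)),("mRLt",(744,357)),("mFR",(630,218)),("mFL",(638,365))]: print(n,st(on(tp(*t),.047)))
E
```

```text
FR [ 95.1 -61.7  44.7] z42 [ 94.9 -58.4] [ 97.3 -64.4] z48 [ 90.2 -61. ]
RR [ -1.5 -60.   38.5] z42 [ -4.5 -60.8] [ -0.9 -60.4] z48 [ -8.3 -63.3]
RL [-2.6 61.8 40. ] z42 [-4.5 61.3] [-2.  61.1] z48 [-8.3 57.7]
FL [96.7 61.3 43.3] z42 [97.  62.9] [97.5 60.6] z48 [92.2 59.3]
m RR [  1.9 -34.2  45. ] [  3.8 -32.9  42. ]
m RL [ 2.2 41.9 45. ] [ 4.2 43.6 42. ]
m FR [ 55.2 -31.8  45. ] [ 57.5 -30.4  42. ]
mRRt [  2.6 -34.1  47. ]
mRLt [ 1.  37.4 47. ]
mFR [ 54.6 -33.2  47. ]
mFL [53.1 39.3 47. ]
```

The rays give a mean board top of about 41.6 mm (42 when seated) with x from about -3 to +96, so it is level and seated. The module has kept its place. Next is the keeper.

```bash
cat >> h.py <<'E'
def K(th,d,z=62,rad=42):  # hand behind the peg at keeper angle th (deg)
    q=np.radians(th);u=np.array([-np.sin(q),np.cos(q)]);t=np.array([-np.cos(q),-np.sin(q)])
    c=np.array([117,0])+rad*u-d*t
    return P(c[0],c[1],z),RPY(th),t[0]*X+t[1]*Y
E
python3 - <<'E'
from h import *
p,o,_=K(0,28,z=125); r.servo_line(p,o,speed=.15)
p,o,_=K(0,28); r.servo_line(p,o,speed=.12); r.wait(.2)
s=r.sense();f0=s["contact_force"][:2].copy();print(s["clock"],f0,s["joints"].round(1) if hasattr(s["joints"],"round") else s["joints"])
log=[];th=-3
while th<97:
    th+=5 if th<80 else 1.5
    p,o,t=K(th,16); r.servo_line(p,o,speed=.03)
    s=r.sense();f=float((s["contact_force"][:2]-f0)@t);log.append((th,round(f,1)))
    if th>75 and f<-6 or f<-15: break
print(*log,s["clock"],s["orientation"])
E
```

```text
21.6583 [-0.62433587  0.53304034] [ -3.8 -17.9 108.1  -0.   89.6  -4.4]
(2, -0.2) (7, 0.4) (12, 0.1) (17, -0.3) (22, 0.7) (27, 0.2) (32, 0.5) (37, 0.1) (42, 0.1) (47, 1.0) (52, 0.6) (57, -0.2) (62, -0.1) (67, 0.8) (72, 1.0) (77, -0.3) (82, 0.6) (83.5, -0.3) (85.0, -0.0) (86.5, -0.1) (88.0, -3.1) (89.5, -7.2) 28.0417 [ 1.79974493e+02 -1.77152285e-01 -1.79981436e+02]
```

```bash
python3 - <<'E'
from h import *
p,o,_=K(89.5,42); r.servo_line(p,speed=.08)
p,o,_=K(89.5,42,z=170); r.servo_line(p,speed=.2)
r.servo_line(P(-200,20,190),speed=.25)
print(r.sense()["clock"])
T=r.snapshot("top")["frame"];S=r.snapshot("scene")["frame"]
im=np.zeros((600,800,3),np.uint8);im[:600,:450]=cv2.resize(S[140:260,215:305,::-1],(450,600),interpolation=2);im[100:450,450:]=cv2.resize(T[175:245,200:270,::-1],(350,350),interpolation=2);cv2.imwrite("pics/a5.png",im)
E
```

```text
30.4667
```

View pics/a5.png

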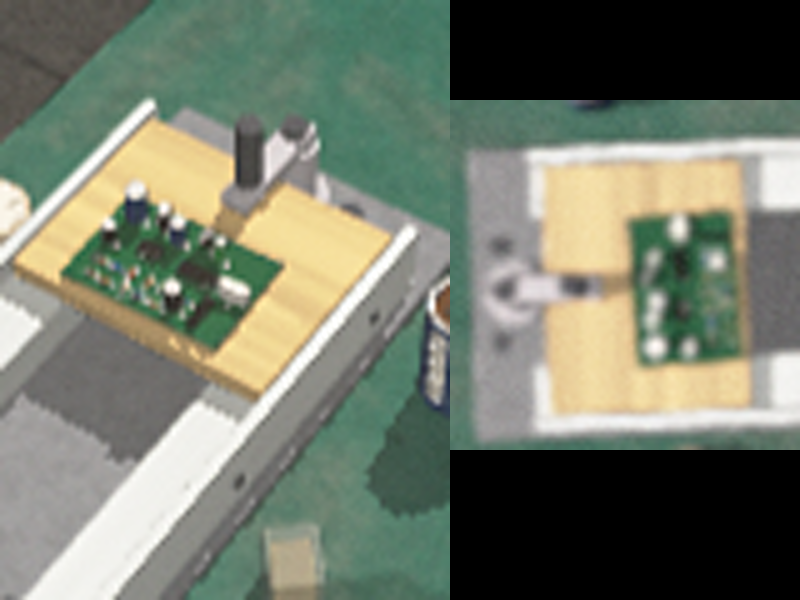

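The keeper points along the stand's -x over the board's front edge, with the pivot at about (508,290) and the bar end at (602,288) in the top crop. The board and module haven't moved, and the hand is clear.

```bash
python3 -c "
from station import r
print(r.hand_in())"
```

```text
the job is handed in; nothing more can be done
None
```

I pushed the board home until it seated flat in its notches with the module still in place, turned the keeper to its stop over the front edge, and handed the job in with the hand clear at about 30.5 s of the 48 s allowed.

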